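# Weigh out a lot of brass knobs on the counterpoise scale

## Task

Weigh the lot of brass knobs: first tip the clear bin by its bar so that all four knobs drop into the scale's goods tray, and swing the bin back fully upright. Then slide the two slotted weights by their slots onto the rod of the hanger, the green (larger) disc flat on the pan first and the red one flat on top of it, both centred on the rod and with their slots pointing at least 60 degrees apart so that neither can slide off. Leave the other things on the table where they are.

Things in the scene. Friction and masses are not known exactly. Their poses are not given: they have to be found in the camera images.
- bin (a joint): tilt of the clear plastic tip-bin with blue rim bands, rad: 0 = upright (mouth up, a stop), grows to 2.3 as the mouth swings towards the pivot's +x and down over the tray. Cube, 100 mm outside, 4 mm walls, on two pins between two steel posts; stiff pivot (0.2 N m, 2 N at the bar): it stays where left. The knobs have rolled out by about 2.0 rad.
- bin_pivot (a point): middle of the bin's pivot axis, 140 mm above the table; the axis runs along this point's y. It stays fixed as the bin turns. Bin upright: its floor's underside is 55 mm below, its rim 45 mm above the axis. The posts stand 69 to 81 mm to either side along y, 156 mm tall. x is the direction in which the bin empties, z up.
- bin_bar (a point): middle of the bin's pull bar: a round steel bar, 10 mm thick, 80 mm long along the pivot axis, 45 mm clear of the bin's wall. With the bin upright it lies 95 mm in -x and 30 mm in +z from the pivot; it turns with the bin.
- tray_floor (a point): centre of the inner floor (16 mm above the table) of the scale's aluminium goods tray, in front of and under the bin; inside 192 mm along x, 122 mm along y, walls 51 mm high. Axes parallel to the pivot's.
- pan (a point): the weight hanger: centre of the top face of its brass pan (68 mm diameter, 6 mm thick, 80 mm above the table unloaded); a vertical steel rod of 10 mm diameter rises from it. The hanger moves only vertically, on a spring: it sinks about 2 mm per 100 g. x points away from the robot, to the scale's pillar. Axes parallel to the pivot's.
- beam_tip (a point): where the rod meets the underside of the scale's grey beam, on the rod's axis, 270 mm above the table. The beam is 20 mm wide and runs from here along +x (10 mm in -x) to a pillar 60 mm wide, 100 to 150 mm away in +x, so discs go on from the -x half. A brass ferrule of 20 mm diameter hangs 20 mm below. The grey base plate under pan and tray is 12 mm thick.
- wide_mid (a point): the larger slotted disc weight, green enamel, 92 mm diameter, 14 mm thick, about 300 g, flat on the table at the start. A radial slot 18 mm wide opens along this point's +x (mouth flares to 32 mm); it ends 6 mm beyond the centre, so a 10 mm rod fits at the centre. Opposite (-x) a lug 26 mm wide reaches 84 mm from the centre. This point: on the disc's axis, half-way up; z up.
- small_mid (a point): the smaller slotted disc weight, red enamel, 80 mm diameter, 14 mm thick, about 220 g, flat on the table at the start. A radial slot 18 mm wide opens along this point's +x (mouth flares to 32 mm); it ends 6 mm beyond the centre, so a 10 mm rod fits at the centre. Opposite (-x) a lug 26 mm wide reaches 84 mm from the centre. This point: on the disc's axis, half-way up; z up.
- wide_fin (a point): grip point on the green disc's black upright fin, which stands on its lug: fin 10 mm thick (along y), 28 mm long (along x), 50 mm tall above the disc's top. This point: mid-thickness, 42 mm above the disc's underside, 70 mm from the disc's axis (disc frame x = -70 mm). Axes as the disc's.
- small_fin (a point): the same grip point on the red disc's fin (same sizes): 70 mm from the disc's axis at -x, 42 mm above its underside, fin 10 mm thick along y.
- wide_mouth (a point): mouth of the green disc's slot: on the rim, 46 mm from the axis, half-way up the thickness; x points out of the slot.
- small_mouth (a point): mouth of the red disc's slot: on the rim, 40 mm from the axis; x points out of the slot.
- knob0_mid (a point): centre of one of four brass ball knobs, 32 mm diameter with a small steel foot, 60 g, in the tip-bin at the start.
- knob1_mid (a point): centre of one of four brass ball knobs, 32 mm diameter with a small steel foot, 60 g, in the tip-bin at the start.
- knob2_mid (a point): centre of one of four brass ball knobs, 32 mm diameter with a small steel foot, 60 g, in the tip-bin at the start.
- knob3_mid (a point): centre of one of four brass ball knobs, 32 mm diameter with a small steel foot, 60 g, in the tip-bin at the start.
- wide: the green disc: centre of its underside; axes as wide_mid.
- small: the red disc: centre of its underside; axes as small_mid.
- jar_mid (a point): bystander: glass jar with green lid, 60 mm diameter, 75 mm tall; its centre.
- carton_mid (a point): bystander: open white carton, 80 x 70 x 85 mm tall; its centre.
- sorter_mid (a point): bystander: clear compartment tray with brass balls, 100 x 160 x 35 mm tall; its centre.
- driver_mid (a point): bystander: screwdriver with yellow handle, 190 mm long along x, about 25 mm tall; near its middle.
- pull_mid (a point): bystander: brass bow handle, 160 mm long along y, 34 mm tall; its centre.
- rose_mid (a point): bystander: round brass door-knob plate, 60 mm diameter, 16 mm tall; its centre.
There are look-alikes about, which are no part of the job. Leave any orange look-alike of the small alone. Several things have the shape of the wide; the one meant has the colours described above.

How it is judged:
On the way, in this order (a step that is already met when the one before it is completed fails the run):
1. the bin is tipped past 70 degrees and all four knobs lie in the goods tray (value of joint bin above 1.22 rad and x of knob0_mid in the frame of tray_floor between -0.098 and 0.098 m and y of knob0_mid in the frame of tray_floor between -0.063 and 0.063 m and z of each of knob0_mid, knob1_mid, knob2_mid, knob3_mid in the frame of tray_floor below 0.05 m and x of knob1_mid in the frame of tray_floor between -0.098 and 0.098 m and y of knob1_mid in the frame of tray_floor between -0.063 and 0.063 m and x of knob2_mid in the frame of tray_floor between -0.098 and 0.098 m and y of knob2_mid in the frame of tray_floor between -0.063 and 0.063 m and x of knob3_mid in the frame of tray_floor between -0.098 and 0.098 m and y of knob3_mid in the frame of tray_floor between -0.063 and 0.063 m), for 0.1 s.
2. the bin stands upright again (value of joint bin below 0.12 rad), for 0.1 s.
3. the green disc lies flat on the hanger's pan, rod in its slot's end, let go (horizontal distance between wide_mid and pan below 0.011 m and z of wide_mid in the frame of pan between 0.003 and 0.011 m and angle between wide_mid's own z axis and vertical below 0.1 rad and contact force between wide and the fingers below 0.3 N), for 0.2 s.
4. the red disc lies flat on the green one, slots at least 60 degrees apart, let go (horizontal distance between each of wide_mid, small_mid and pan below 0.011 m and z of wide_mid in the frame of pan between 0.003 and 0.011 m and angle between each of wide_mid, small_mid's own z axis and vertical below 0.1 rad and z of small_mid in the frame of pan between 0.016 and 0.026 m and x of wide_mouth in the frame of small_mid below 0.026 m and contact force between small and the fingers below 0.3 N), for 0.2 s.
At the end, for the whole second after the job is handed in: All 4 knobs lie in the tray; bin within 0.12 rad of upright; green disc flat (0.1 rad) on the pan, its centre 3-11 mm above the pan and within 11 mm of the rod axis; red disc flat on it, 16-26 mm above the pan, within 11 mm of the axis; slots at least 60 degrees apart; both discs at rest (x of knob0_mid in the frame of tray_floor between -0.098 and 0.098 m and y of knob0_mid in the frame of tray_floor between -0.063 and 0.063 m and z of each of knob0_mid, knob1_mid, knob2_mid, knob3_mid in the frame of tray_floor below 0.05 m and x of knob1_mid in the frame of tray_floor between -0.098 and 0.098 m and y of knob1_mid in the frame of tray_floor between -0.063 and 0.063 m and x of knob2_mid in the frame of tray_floor between -0.098 and 0.098 m and y of knob2_mid in the frame of tray_floor between -0.063 and 0.063 m and x of knob3_mid in the frame of tray_floor between -0.098 and 0.098 m and y of knob3_mid in the frame of tray_floor between -0.063 and 0.063 m and value of joint bin below 0.12 rad and horizontal distance between each of wide_mid, small_mid and pan below 0.011 m and z of wide_mid in the frame of pan between 0.003 and 0.011 m and angle between each of wide_mid, small_mid's own z axis and vertical below 0.1 rad and z of small_mid in the frame of pan between 0.016 and 0.026 m and x of wide_mouth in the frame of small_mid below 0.026 m and linear speed of each of wide, small below 0.02 m/s); the robot touches nothing.
It fails at once if another thing on the table (jar, carton, compartment tray, screwdriver, bow handle, knob plate) is moved by more than 40 mm (distance of any of jar_mid, carton_mid, sorter_mid, driver_mid, pull_mid, rose_mid from where it was at the start of the episode above 0.04 m).
It fails at once if the jar or carton is tipped over (angle between any of jar_mid, carton_mid's own z axis and vertical above 0.5 rad).
It also fails if it takes over 72 s, if anything falls off the work surface, if the arm or the gripper's body presses on something with over 40 N, if the wrist force passes 120 N, or if a joint passes its speed limit or range.

## Robot

A 6-joint arm with a two-finger parallel gripper is mounted at the origin on the work surface. World frame = base frame: x ahead of the robot, y to its left, z up, the work surface at z = 0. Lengths are in m, angles in rad, forces in N, time in s.
With the tool pointing down it reaches from about 0.35 to 0.775 m from the base axis. Payload 7.3 kg.
Tool frame: the origin (TCP) lies on the centre line of the jaws, within the pads' length; the fingertips stand 25 mm ahead of it and the grasp point (between the pads) lies 6 mm ahead of it; z points along the fingers, y is the line along which they close (so a half turn about z gives the same grasp; the last joint's range is limited). The gripper opens to 92 mm and grips with 3 to 60 N. Pads are 19 mm wide; open, the fingers measure 130 mm over their backs; the gripper's body (75 mm by 190 mm) begins 47 mm behind the grasp point.
Start: joints at [1.121, 0.342, 1.524, -0, 1.275, -0.146], TCP at [0.157, 0.501, 0.252] pointing down, gripper open.
Joint ranges: [-2.53, 2.53], [-0.77, 2.02], [0.04, 2.7], [-1, 4.14], [0.28, 2.66], [-3.11, 3.11]. Speed limits (rad/s): [2.57, 2.57, 3.14, 3.14, 3.14, 3.14].

## Interface

Orientations are given as [roll, pitch, yaw] about the fixed x, y, z axes, in that order (R = Rz(yaw) Ry(pitch) Rx(roll)).
In Python, from cell import status, read_camera, camera_info, ticket, models gives the robot as it stands.
- The arm moves only by the tool send_rows, never from a script. Its argument "plan" is a list of rows, each an object with "offset": the shift along the tool's x, y, z in mm, a list of three; "yaw": the turn about the tool's z in rad. In form: [{"offset": [dx, dy, dz], "yaw": yaw}, ...]. A call has 1 to 20 rows; each row shifts and turns the commanded pose from where the row before left it, along the tool's axes as they then stand; what a row does not reach is not made up. A row lasts 1/10 s, in which the tool goes at most 50 mm and 8.59 degrees, less where a joint would pass 70% of its speed; a pose out of reach is approached as far as the arm can. A call is refused whole if a number of a shift passes 50 or a number of a turn 0.15, either way. A call with a gripper value outside its range is refused whole. "hand" is the closure, from 0 (fully open) to 1 (shut), set as the call begins (left out, the last holds). The fingers move at their own pace and stop on an object; "squeeze" is the grip in N (left out, the last holds). Time passes only in rows, so rows that do not move let the fingers close. It gives the time, the measured TCP pose, the force, the opening and the grip force at its end, in the units of the state.
- status.observe(): the state, without advancing time (a new reading comes with each control period).
- read_camera(name): name is "scene" or "top"; returns the picture (400x640x3 uint8, red, green, blue); there is no depth.
- camera_info(name): a dict with "vfov" (degrees; the focal length in pixels is half the picture's height over the tangent of half this angle, whatever the lens; pixels are square), "cx", "cy" (the principal point, pixels), "origin" and "attitude" of the camera in the world. Camera axes: x right, y down, z forward; pixel columns grow to the right and rows downward; lengths in m; the calibration is good to about 2 mm. A picture is of the moment at which its call begins. camera_info takes no time and is no camera call.
- ticket.hand_in(): hands the job in; it is judged then, once.
Trained networks look in the newest picture that a camera, given by its name, has taken for a name from the list of things; names that differ only in an ending like _2 or _b are one class to them, and where a whole thing is asked for, a point or a joint stands for the part that bears it (a point fixed in the world has none). Each returns a list of dicts, best first, with "conf" (0 to 1); they miss things now and then, are a little off and sometimes report something else, mostly with a low value. They report only what shows in the picture. A call takes as long as a camera call. They do not tell look-alikes from the thing itself.
- models.regions_of(camera, label): "mask" (400x640 bool, what is visible of it) and "extent" ([left, top, right, bottom] in pixels, round what is visible of it).
The state is a dict: "time": time; "qpos": joint angles; "qvel": joint speeds; "joint_efforts": joint torques, N m; "tool_pos": TCP position; "tool_rot": TCP orientation; "contact_force": force on the tool from outside, world axes, zero at the start; "torque": the same for the moment, N m; "opening": finger opening in m; "grip_force": force on a finger pad.
Only numpy, scipy, OpenCV 4.12 (cv2) and the standard library are available. Lean on these libraries where they do the work, as an engineer would, in place of code of your own. Each camera call takes 0.05 s, during which the arm holds its last target. There are 200 camera calls.

## Working session

There is one attempt and no reset: what is moved stays moved. The work goes in short steps, Python scripts to look and compute and a tool call to move; the robot and the scene stay as the last step left them, time stands still between calls to the robot, and variables do not carry over. Pictures are saved under pics/ and viewed, at most 10 in all, crops included, and the job is handed in when it is done.

Besides the shell and the picture viewer there is one more tool, called after "Emit:" as name([rows], argument=value, ...), one row to a line, values as JSON. send_rows: Moves the arm, as the interface text tells. Its arguments: {"type":"object","properties":{"plan":{"type":"array"},"hand":{"type":"number"},"squeeze":{"type":"number"}},"required":["plan"]}

```bash
mkdir -p pics; ls; cat > h.py <<'E'
import numpy as np, cv2
from cell import status, read_camera, camera_info, ticket, models
def K(n):
    c=camera_info(n); f=200/np.tan(np.radians(c['vfov'])/2); return c,f
def R(n):
    a=np.array(camera_info(n)['attitude'],float)
    if a.shape==(3,3): return a
    from scipy.spatial.transform import Rotation as S
    return S.from_euler('xyz',a).as_matrix()
def px2w(n,u,v,z):
    c,f=K(n); d=R(n)@np.array([(u-c['cx'])/f,(v-c['cy'])/f,1]); o=np.array(c['origin'])
    return o+d*(z-o[2])/d[2]
def w2px(n,p):
    c,f=K(n); q=R(n).T@(np.array(p)-c['origin']); return f*q[0]/q[2]+c['cx'],f*q[1]/q[2]+c['cy']
E
python3 - <<'E'
from h import *
for n in('scene','top'):
    im=read_camera(n); cv2.imwrite(f'pics/{n}0.png',im[:,:,::-1]); print(n,camera_info(n),px2w(n,320,200,0))
    for l in('wide','small','bin','bin_bar','pan','tray_floor','wide_fin','small_fin','beam_tip'):
        try: print(l,[(round(r['conf'],2),r['extent']) for r in models.regions_of(n,l)][:4])
        except Exception as e: print(l,e)
print(status.observe())
E
```

```text
pics
scene {'vfov': 53.20757831175749, 'cx': 318.3387625219533, 'cy': 200.1384551725335, 'origin': array([1.1735457 , 0.47048979, 1.17645326]), 'attitude': array([-2.4272683 , -0.01110728,  2.20712979])} [ 0.3408278 -0.1204666  0.       ]
wide [(0.93, [409.4, 219.3, 432.3, 248.0]), (0.76, [390.7, 275.3, 424.5, 315.0])]
small [(0.7, [228.6, 139.6, 247.0, 170.5]), (0.63, [224.4, 189.1, 243.4, 208.0]), (0.41, [250.9, 194.8, 267.5, 232.6])]
bin [(0.86, [323.2, 221.8, 370.8, 280.0])]
bin_bar [(0.94, [320.7, 220.2, 371.9, 280.8]), (0.16, [201.8, 205.3, 227.1, 235.8])]
pan [(0.7, [210.9, 181.2, 374.9, 336.0]), (0.58, [250.5, 195.3, 267.0, 232.0]), (0.47, [393.8, 278.0, 426.1, 318.6])]
tray_floor [(0.67, [276.7, 197.0, 290.1, 208.1]), (0.66, [214.2, 179.4, 372.2, 335.4])]
wide_fin [(0.63, [392.9, 278.3, 423.7, 316.0]), (0.6, [405.7, 217.4, 430.6, 245.5])]
small_fin [(0.49, [228.0, 139.8, 246.2, 171.5]), (0.43, [222.7, 193.8, 244.2, 200.2])]
beam_tip [(0.69, [211.5, 181.7, 370.7, 332.7])]
top {'vfov': 44.88055562832896, 'cx': 316.42582059766517, 'cy': 195.94978519405365, 'origin': array([ 0.3
[... 756 characters left out ...]
8.0, 384.3, 205.0])]
{'time': 1.0, 'qpos': array([ 1.12099340e+00,  3.41979613e-01,  1.52410131e+00,  1.83386583e-05,
        1.27539749e+00, -1.45981485e-01]), 'qvel': array([ 0.00027809,  0.00052562, -0.00138471,  0.00010174, -0.00023959,
        0.00053729]), 'joint_efforts': array([ 1.19657583e-03, -4.31138670e+01, -2.44468760e+01,  7.17078382e-02,
        4.83724417e-02,  1.45211646e-05]), 'tool_pos': array([0.1570356 , 0.50098167, 0.25175064]), 'tool_rot': array([ 3.14147708e+00, -7.41349846e-07,  2.83776587e+00]), 'contact_force': array([ 0.27740499, -0.43953272, -0.51085989]), 'torque': array([-0.02680246,  0.02163532,  0.08302605]), 'grip_force': 0.0, 'opening': 0.09167965880464435}
```

```bash
python3 - <<'E'
import cv2
t=cv2.imread('pics/top0.png'); s=cv2.imread('pics/scene0.png')
cv2.imwrite('pics/t1.png',cv2.resize(t[70:320,170:520],None,fx=2.28,fy=2.28,interpolation=cv2.INTER_CUBIC))
cv2.imwrite('pics/s1.png',cv2.resize(s[120:350,190:470],None,fx=2.6,fy=2.6,interpolation=cv2.INTER_CUBIC))
E
```

```text
(no output)
```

View pics/t1.png

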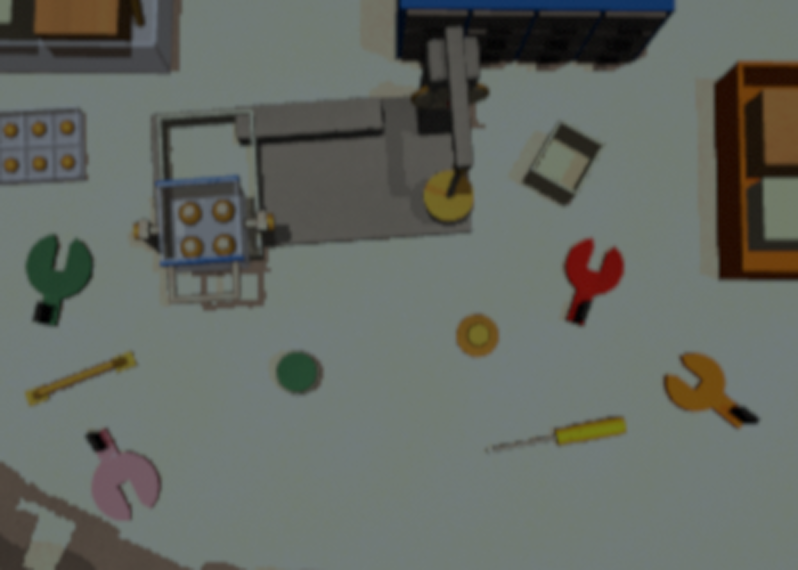

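View pics/s1.png

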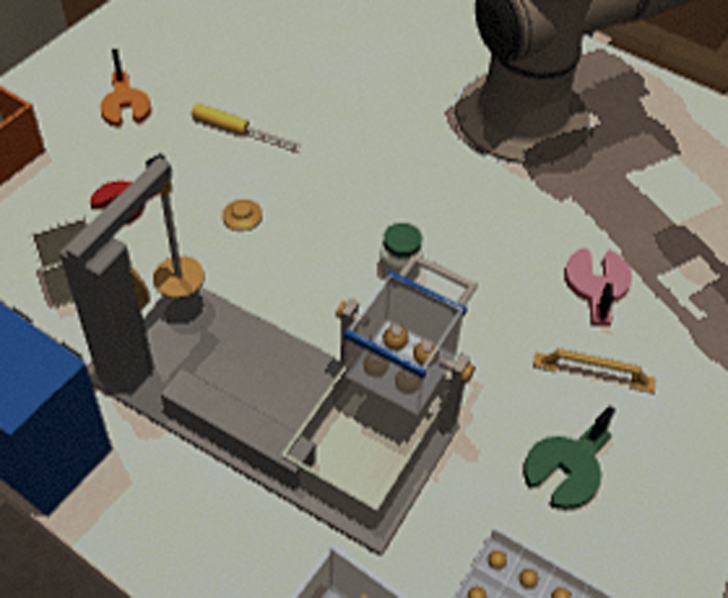

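The top view shows the green disc at about (196,187) with its slot up-image, the red at about (430,187), the bin at (260,167) with its bar below at about row 200, and the pan at (367,155). The pink and orange ones are look-alikes. The bin empties away from the robot, and the carton sits near the pan.

```bash
cat > fit.py <<'E'
from h import *
from scipy.optimize import minimize
def outline(Rd,N=40):
    m=Rd; t=np.arcsin(16/m); t2=np.pi-np.arcsin(13/m)
    a=np.linspace(t,t2,N); up=np.c_[m*np.cos(a),m*np.sin(a)]
    s=np.linspace(np.pi/2,np.pi,8); e=np.c_[3+9*np.cos(s),9*np.sin(s)]  # slot end at -6
    half=np.r_[e[::-1],[[m-12,9]],up,[[-84,13]]]
    return np.r_[half,half[::-1]*[1,-1]]/1000
def proj(n,P): 
    c,f=K(n); q=(P-c['origin'])@R(n); return np.c_[f*q[:,0]/q[:,2]+c['cx'],f*q[:,1]/q[:,2]+c['cy']]
S=6
def render(n,box,p,Rd,z0=0):
    l,t,r,b=box; o=outline(Rd); c,s=np.cos(p[2]),np.sin(p[2]); M=np.array([[c,-s],[s,c]])
    w=lambda q,z:np.c_[q@M.T+p[:2],np.full(len(q),z)]
    im=np.zeros(((b-t)*S,(r-l)*S),np.uint8); fn=im.copy()
    px=lambda P:np.round((proj(n,P)+.5-[l,t])*S*16).astype(np.int32)
    for z in np.linspace(0,.014,4): cv2.fillPoly(im,[px(w(o,z0+z))],255,shift=4)
    fq=np.array([[-.084,-.005],[-.084,.005],[-.056,.005],[-.056,-.005]])
    cv2.fillConvexPoly(fn,cv2.convexHull(np.r_[px(w(fq,z0+.014)),px(w(fq,z0+.064))]),255,shift=4)
    d=lambda a:cv2.resize(a,(r-l,b-t),interpolation=cv2.INTER_AREA)/255.
    return d(im),d(fn)
def fit(ims,boxes,col,p0,Rd,z0=0):
    tg={}
    for n,bx in boxes.items():
        l,t,r,b=bx; q=ims[n][t:b,l:r].astype(float)
        ch=(q[:,:,1]-q[:,:,0] if col=='g' else q[:,:,0]-q[:,:,1]); 
        hi=np.percentile(ch,97 if col=='g' else 96); lo=np.median(ch[ch<hi*.3]) ; tg[n]=np.clip((ch-lo)/(hi-lo),0,1)
    def cost(p):
        e=0
        for n,bx in boxes.items():
            m,fn=render(n,bx,p,Rd,z0); e+=np.sum((np.where(fn>0,m*(1-fn),m)-tg[n])**2*(1-.0*fn))
        return e
    best=min((minimize(cost,p0+np.array(d),method='Nelder-Mead',options=dict(initial_simplex=[p0+d0+np.array(d) for d0 in np.array([[0,0,0],[.012,0,0],[0,.012,0],[0,0,.3]])],xatol=1e-4,fatol=1e-3)) for d in ([0,0,.2],[0,0,-.2])),key=lambda r:r.fun)
    return best.x,best.fun
E
cat > m.py <<'E'
from fit import *
ims={n:cv2.imread(f'pics/{n}0.png')[:,:,::-1] for n in('top','scene')}
g0=np.array([*px2w('top',170+60/2.28,70+268/2.28,.014)[:2],-.3]); r0=np.array([*px2w('top',170+594/2.28,70+268/2.28,.014)[:2],-.35])
B={'top':(175,165,220,220),'scene':(382,268,432,322)}
print('green0',g0)
for bx in (B,{'top':B['top']},{'scene':B['scene']}): print(fit(ims,bx,'g',g0,46))
print('red0',r0); print(fit(ims,{'top':(410,168,452,220)},'r',r0,40))
# blue bands (top, z=.185)
def ctr(n,mask,z): v,u=np.nonzero(mask); return px2w(n,u.mean()+0.,v.mean()+0.,z)
t=ims['top'].astype(float); s=ims['scene'].astype(float)
bl=(t[:,:,2]-t[:,:,0])
reg=np.zeros(bl.shape,bool)
for nm,(a,b) in {'far':(142,158),'near':(176,192)}.items():
    w=np.clip(bl[a:b,234:282]-25,0,None); v,u=np.mgrid[a:b,234:282]; 
    cols=w.sum(0)>15; vc=(w*v).sum(0)[cols]/w.sum(0)[cols]; uc=u[0][cols]
    k=np.polyfit(uc,vc,1); print(nm,uc[0],uc[-1],k[0],px2w('top',(uc[0]+uc[-1])/2,np.polyval(k,(uc[0]+uc[-1])/2),.183), px2w('top',uc[-1],np.polyval(k,uc[-1]),.183)-px2w('top',uc[0],np.polyval(k,uc[0]),.183))
# pan (gold)
for n,(l,tt,r,b) in {'top':(352,140,382,172),'scene':(245,214,274,238)}.items():
    q=ims[n][tt:b,l:r].astype(float); m=(q[:,:,0]-q[:,:,2])>50
    v,u=np.nonzero(m); e=cv2.fitEllipse(cv2.convexHull(np.c_[u,v].astype(np.float32).reshape(-1,1,2)))
    print(n,'pan',m.sum(),e,px2w(n,e[0][0]+l,e[0][1]+tt,.079))
E
python3 m.py
```

```text
green0 [ 0.52059582  0.353015   -0.3       ]Traceback (most recent call last):
  File "m.py", line 6, in <module>
    for bx in (B,{'top':B['top']},{'scene':B['scene']}): print(fit(ims,bx,'g',g0,46))
                                                               ~~~^^^^^^^^^^^^^^^^^^
  File "fit.py", line 33, in fit
    best=min((minimize(cost,p0+np.array(d),method='Nelder-Mead',options=dict(initial_simplex=[p0+d0+np.array(d) for d0 in np.array([[0,0,0],[.012,0,0],[0,.012,0],[0,0,.3]])],xatol=1e-4,fatol=1e-3)) for d in ([0,0,.2],[0,0,-.2])),key=lambda r:r.fun)
  File "fit.py", line 33, in <genexpr>
    best=min((minimize(cost,p0+np.array(d),method='Nelder-Mead',options=dict(initial_simplex=[p0+d0+np.array(d) for d0 in np.array([[0,0,0],[.012,0,0],[0,.012,0],[0,0,.3]])],xatol=1e-4,fatol=1e-3)) for d in ([0,0,.2],[0,0,-.2])),key=lambda r:r.fun)
              ~~~~~~~~^^^^^^^^^^^^^^^^^^^^^^^^^^^^^^^^^^^^^^^^^^^^^^^^^^^^^^^^^^^^^^^^^^^^^^^^^^^^^^^^^^^^^^^^^^^^^^^^^^^^^^^^^^^^^^^^^^^^^^^^^^^^^^^^^^^^^^^^^^^^^^^^^^^^^^^^^^^^^^^^^^^^^^^^^^^^^^^
    res = _minimize_neldermead(fun, x0, args, c
[... 235 characters left out ...]
n),m)-tg[n])**2*(1-.0*fn))
         ~~~~~~^^^^^^^^^^^^^^
  File "fit.py", line 19, in render
    cv2.fillConvexPoly(fn,cv2.convexHull(np.r_[px(w(fq,z0+.014)),px(w(fq,z0+.064))]),255,shift=4)
                                               ~~^^^^^^^^^^^^^^^
  File "fit.py", line 16, in <lambda>
    px=lambda P:np.round((proj(n,P)+.5-[l,t])*S*16).astype(np.int32)
                          ~~~~^^^^^
  File "fit.py", line 10, in proj
    c,f=K(n); q=(P-c['origin'])@R(n); return np.c_[f*q[:,0]/q[:,2]+c['cx'],f*q[:,1]/q[:,2]+c['cy']]
        ~^^^
  File "h.py", line 4, in K
    c=camera_info(n); f=200/np.tan(np.radians(c['vfov'])/2); return c,f
ValueError: time passes only in moves, steps and waits
```

```bash
sed -i 's/^def K/import functools\n@functools.cache\ndef K/; s/^def R/@functools.cache\ndef R/' h.py; sed -i "s/a=np.array(camera_info(n)\['attitude'\],float)/a=np.array(K(n)[0]['attitude'],float)/" h.py; time python3 m.py
```

```text
green0 [ 0.52059582  0.353015   -0.3       ]
(array([ 0.52407588,  0.35547472, -0.14755684]), np.float64(188.2027941749678))
(array([ 0.52543306,  0.3594696 , -0.17032733]), np.float64(67.46993674823224))
(array([ 0.52074388,  0.3532592 , -0.15762224]), np.float64(59.57628419637494))
red0 [ 0.53008754 -0.38483862 -0.35      ]
(array([ 0.53427008, -0.3853769 , -0.31639273]), np.float64(36.249556067612986))
far 239 273 -0.07121941239614932 [0.61131261 0.14151256 0.183     ] [ 0.00805066 -0.09633098  0.        ]
near 241 276 -0.07133087624040277 [0.51129466 0.13143344 0.183     ] [ 0.00832429 -0.0982959   0.        ]
top pan 287 ((14.1417236328125, 15.605916976928711), (20.510454177856445, 21.416406631469727), 146.4711456298828) [ 0.61629963 -0.17800108  0.079     ]
scene pan 217 ((11.976044654846191, 12.354109764099121), (15.284429550170898, 23.050996780395508), 76.3785629272461) [ 0.62364512 -0.18270346  0.079     ]
real	0m1.588s
user	0m2.151s
sys	0m0.076s
```

```bash
cat > ov.py <<'E'
from fit import *
ims={n:cv2.imread(f'pics/{n}0.png') for n in('top','scene')}
F=5
def crop(n,l,t,w,h,shapes):
    im=cv2.resize(ims[n][t:t+h,l:l+w],None,fx=F,fy=F,interpolation=cv2.INTER_CUBIC)
    for P,c in shapes: cv2.polylines(im,[np.round((proj(n,np.array(P))+.5-[l,t])*F).astype(int)],False,c,1)
    return im
def disc(p,Rd,z=.014):
    o=outline(Rd); c,s=np.cos(p[2]),np.sin(p[2]); return np.c_[o@np.array([[c,s],[-s,c]])+p[:2],np.full(len(o),z)]
def fr(o,yaw,pts):
    c,s=np.cos(yaw),np.sin(yaw); return [(o[0]+c*x-s*y,o[1]+s*x+c*y,z) for x,y,z in pts]
g=disc((.5235,.3565,-.16),46); r=disc((.534,-.385,-.316),40)
pv=(.561,.1365); Y=.087
bar=fr(pv,Y,[(-.095,-.04,.17),(-.095,.04,.17)]); rim=fr(pv,Y,[(-.05,-.05,.185),(.05,-.05,.185),(.05,.05,.185),(-.05,.05,.185),(-.05,-.05,.185)])
a=np.linspace(0,6.3,40); pan=np.c_[.619+.034*np.cos(a),-.181+.034*np.sin(a),np.full(40,.08)]
rod=fr((.619,-.181),Y,[(0,0,.08),(0,0,.27),(.1,0,.27)])
W=(255,255,255);C=(255,255,0)
sh=[(g,W),(r,W),(bar,C),(rim,C),(pan,W),(rod,C)]
A=np.vstack([np.hstack([crop('top',178,140,60,64,sh),crop('top',232,140,60,64,sh)]),np.hstack([crop('top',345,135,60,50,sh),crop('top',410,170,60,50,sh)])])
cv2.imwrite('pics/ovt.png',A)
B=np.hstack([crop('scene',385,268,48,55,sh),crop('scene',315,210,62,55,sh),crop('scene',240,175,45,55,sh)])
cv2.imwrite('pics/ovs.png',B); print(A.shape,B.shape)
E
python3 ov.py
```

```text
(570, 600, 3) (275, 775, 3)
```

View pics/ovt.png

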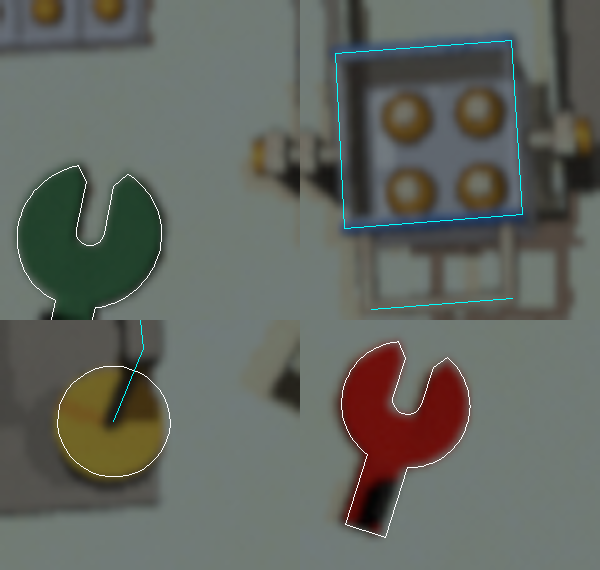

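View pics/ovs.png

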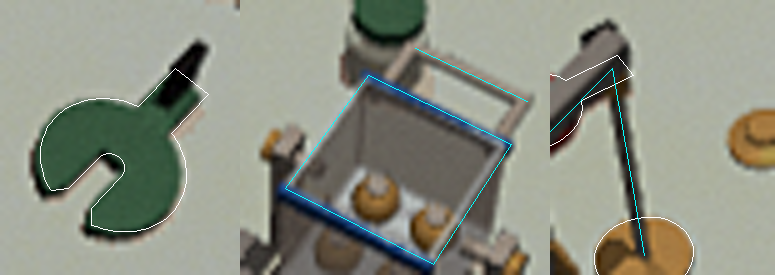

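Overlay check: outlines sit within about 1 px. The green disc agrees with the top fit (0.525, 0.359), the red is good, the pan is near (0.617, -0.180), and the bin bar and rim match in both views. Moving to the bar now.

Emit:
send_rows([
  {"offset": [0, 0, 0], "yaw": 0.147},
  {"offset": [0, 0, 0], "yaw": 0.147},
  {"offset": [0, 0, 0], "yaw": 0.147},
  {"offset": [0, 0, 0], "yaw": 0.147},
  {"offset": [0, 0, 0], "yaw": 0.147},
  {"offset": [0, 0, 0], "yaw": 0.147},
  {"offset": [0, 0, 0], "yaw": 0.147},
  {"offset": [0, 0, 0], "yaw": 0.147},
  {"offset": [-36, 25, 0], "yaw": 0},
  {"offset": [-36, 25, 0], "yaw": 0},
  {"offset": [-36, 25, 0], "yaw": 0},
  {"offset": [-36, 25, 0], "yaw": 0},
  {"offset": [-36, 25, 0], "yaw": 0},
  {"offset": [-36, 25, 0], "yaw": 0},
  {"offset": [-36, 25, 0], "yaw": 0},
  {"offset": [-36, 25, 0], "yaw": 0},
  {"offset": [-36, 25, 0], "yaw": 0},
  {"offset": [-36, 25, 0], "yaw": 0},
  {"offset": [-36, 24, 0], "yaw": 0},
  {"offset": [0, 0, 0], "yaw": 0},
], hand=0.65, squeeze=20)

```text
time: 3.0
tool_pos: [0.4687, 0.1279, 0.2516]
tool_rot: [3.14, 0.001, 1.657]
contact_force: [-0.3, 0.8, -0.3]
opening: 0.0323
grip_force: 0.0
```

Emit:
send_rows([
  {"offset": [0, -2, 25], "yaw": 0},
  {"offset": [0, 0, 25], "yaw": 0},
  {"offset": [0, 0, 25], "yaw": 0},
  {"offset": [0, 0, 0], "yaw": 0},
])

```text
time: 3.4
tool_pos: [0.4616, 0.1316, 0.1741]
tool_rot: [-3.135, -0.0, 1.662]
contact_force: [-0.9, -0.0, 0.3]
opening: 0.0323
grip_force: 0.0
```

Emit:
send_rows([
  {"offset": [0, 0, 0], "yaw": 0},
  {"offset": [0, 0, 0], "yaw": 0},
  {"offset": [0, 0, 0], "yaw": 0},
  {"offset": [0, 0, 0], "yaw": 0},
], hand=1, squeeze=20)

```text
time: 3.8
tool_pos: [0.4661, 0.1317, 0.1782]
tool_rot: [3.135, -0.0, 1.662]
contact_force: [6.3, 1.5, -0.8]
opening: 0.0092
grip_force: 20.0
```

Emit:
send_rows([
  {"offset": [0, 5.5, -13.9], "yaw": 0},
  {"offset": [0, 7.6, -12.9], "yaw": 0},
  {"offset": [0, 9.4, -11.6], "yaw": 0},
  {"offset": [0, 11, -10.1], "yaw": 0},
  {"offset": [0, 12.4, -8.3], "yaw": 0},
  {"offset": [0, 13.5, -6.4], "yaw": 0},
  {"offset": [0, 14.3, -4.3], "yaw": 0},
  {"offset": [0, 14.8, -2.1], "yaw": 0},
  {"offset": [0, 0, 0], "yaw": 0},
])

```text
time: 4.7
tool_pos: [0.5537, 0.1392, 0.2485]
tool_rot: [3.138, 0.0, 1.661]
contact_force: [-0.9, -1.4, 7.8]
opening: 0.009
grip_force: 20.0
```

Emit:
send_rows([
  {"offset": [0, 15, 0.1], "yaw": 0},
  {"offset": [0, 14.7, 2.4], "yaw": 0},
  {"offset": [0, 14.2, 4.5], "yaw": 0},
  {"offset": [0, 13.4, 6.6], "yaw": 0},
  {"offset": [0, 12.2, 8.5], "yaw": 0},
  {"offset": [0, 10.8, 10.3], "yaw": 0},
  {"offset": [0, 6.3, 7.7], "yaw": 0},
  {"offset": [0, 0, 0], "yaw": 0},
  {"offset": [0, 0, 0], "yaw": 0},
  {"offset": [0, 0, 0], "yaw": 0},
  {"offset": [0, 0, 0], "yaw": 0},
  {"offset": [0, 0, 0], "yaw": 0},
])

```text
time: 5.9
tool_pos: [0.6397, 0.1468, 0.2061]
tool_rot: [3.138, 0.001, 1.661]
contact_force: [5.1, -4.0, 0.9]
opening: 0.009
grip_force: 20.0
```

```bash
python3 - <<'E'
from h import *
a=read_camera('scene'); cv2.imwrite('pics/s2.png',cv2.resize(a[170:350,200:420],None,fx=3,fy=3,interpolation=cv2.INTER_CUBIC)[:,:,::-1])
E
```

```text
(no output)
```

View pics/s2.png

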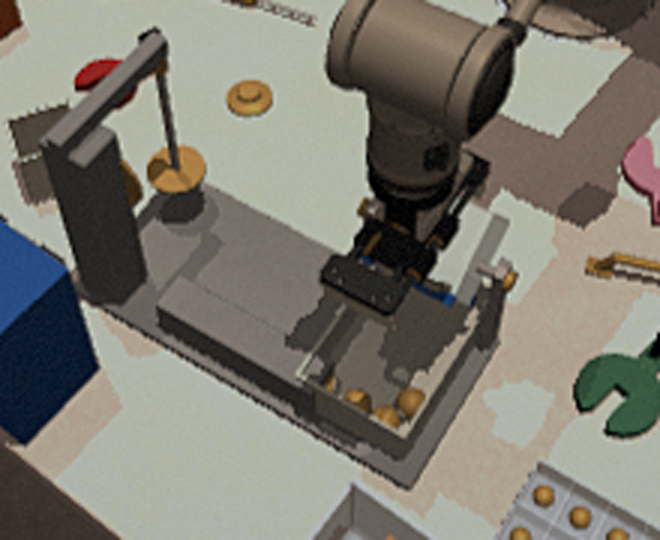

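The picture shows four knobs in the tray, at about (330,383), (358,400), (386,415) and (411,402). Swinging the bin back.

Emit:
send_rows([
  {"offset": [0, -6.3, -7.7], "yaw": 0},
  {"offset": [0, -10.8, -10.3], "yaw": 0},
  {"offset": [0, -12.2, -8.5], "yaw": 0},
  {"offset": [0, -13.4, -6.6], "yaw": 0},
  {"offset": [0, -14.2, -4.5], "yaw": 0},
  {"offset": [0, -14.7, -2.4], "yaw": 0},
  {"offset": [0, -15, -0.1], "yaw": 0},
  {"offset": [0, -14.8, 2.1], "yaw": 0},
  {"offset": [0, -14.3, 4.3], "yaw": 0},
  {"offset": [0, -13.5, 6.4], "yaw": 0},
  {"offset": [0, -12.4, 8.3], "yaw": 0},
  {"offset": [0, -11, 10.1], "yaw": 0},
  {"offset": [0, -9.4, 11.6], "yaw": 0},
  {"offset": [0, -7.6, 12.9], "yaw": 0},
  {"offset": [0, -5.5, 13.9], "yaw": 0},
  {"offset": [0, 0, 1], "yaw": 0},
  {"offset": [0, 0, 0], "yaw": 0},
  {"offset": [0, 0, 0], "yaw": 0},
])

```text
time: 7.75
tool_pos: [0.466, 0.1326, 0.1764]
tool_rot: [3.136, -0.002, 1.662]
contact_force: [5.4, 2.8, 1.9]
opening: 0.0091
grip_force: 20.0
```

Emit:
send_rows([
  {"offset": [0, -1, 3], "yaw": 0},
  {"offset": [0, 0, 0], "yaw": 0},
  {"offset": [0, 0, 0], "yaw": 0},
])

```text
time: 8.05
tool_pos: [0.466, 0.1325, 0.1755]
tool_rot: [3.132, -0.002, 1.662]
contact_force: [2.0, 1.5, 17.8]
opening: 0.0092
grip_force: 20.0
```

Emit:
send_rows([
  {"offset": [0, 0, 0], "yaw": 0},
  {"offset": [0, 0, 0], "yaw": 0},
  {"offset": [0, 0, 0], "yaw": 0},
  {"offset": [0, 0, -30], "yaw": 0},
  {"offset": [0, 0, -30], "yaw": 0},
  {"offset": [0, 0, -20], "yaw": 0},
], hand=0.65)

```text
time: 8.65
tool_pos: [0.4631, 0.1315, 0.2539]
tool_rot: [3.141, -0.0, 1.662]
contact_force: [0.8, -0.0, 0.4]
opening: 0.0319
grip_force: 0.0
```

```bash
cat > g.py <<'E'
import sys
from fit import *
s=status.observe(); p=np.array(s['tool_pos']); a=s['tool_rot'][2]
print(s['time'],p.round(4),np.round(s['tool_rot'],3),s['qpos'].round(2),s['contact_force'].round(1),s['opening'].round(4))
def rel(T,yaw=None):
    "offset in tool axes to world T after first turning to yaw"
    b=a if yaw is None else yaw
    d=np.array(T)-p; dt=None if yaw is None else -((yaw-a+np.pi)%(2*np.pi)-np.pi)
    return 'yaw',dt,'offs',(np.array([np.cos(b)*d[0]+np.sin(b)*d[1],np.sin(b)*d[0]-np.cos(b)*d[1],-d[2]])*1000).round(1)
E
python3 - <<'E'
from g import *
g=(.525,.359,-.17)
f=(g[0]-.07*np.cos(g[2]),g[1]-.07*np.sin(g[2]))
print(f); print(rel((*f,.15),g[2]+np.pi))
E
```

```text
Traceback (most recent call last):
  File "g.py", line 4, in <module>
    print(s['time'],p.round(4),np.round(s['tool_rot'],3),s['qpos'].round(2),s['contact_force'].round(1),s['opening'].round(4))
                                                                                                        ^^^^^^^^^^^^^^^^^^
AttributeError: 'float' object has no attribute 'round'
```

```bash
sed -i "s/s\['opening'\].round(4)/round(s['opening'],4)/" g.py; python3 - <<'E'
from g import *
ims={n:read_camera(n) for n in('top','scene')}
B={'top':(175,165,220,220),'scene':(382,268,432,322)}
for n in B: cv2.imwrite(f'pics/{n}3.png',ims[n][:,:,::-1])
for n in B:
    l,t,r,b=B[n]; q=ims[n][t:b,l:r].astype(float); ch=q[:,:,1]-q[:,:,0]
    print(n,np.percentile(ch,[5,25,50,75,90,97]))
    print(fit(ims,{n:B[n]},'g',np.array([.525,.359,-.2]),46))
g=(.525,.359,-.17)
f=(g[0]-.07*np.cos(g[2]),g[1]-.07*np.sin(g[2]))
print(f); print(rel((*f,.15),g[2]+np.pi))
E
```

```text
8.65 [0.4631 0.1315 0.2539] [ 3.141 -0.     1.662] [0.12 0.26 1.64 0.   1.25 0.03] [ 0.8 -0.   0.4] 0.0319
top [-10.  -7.  10.  11.  32.  34.]
(array([ 0.51580624,  0.38579558, -1.20599414]), np.float64(274.1761592172927))
scene [-14.05  -3.     4.     6.    32.    34.  ]
(array([ 0.52103731,  0.35294438, -0.16146251]), np.float64(64.62954107929683))
(np.float64(0.45600906631633076), np.float64(0.3708427644346897))
('yaw', np.float64(-1.3097246422641113), 'offs', array([ 47.5, 234.7, 103.9]))
```

```bash
sed -i "s/lo=np.median(ch\[ch<hi\*.3\])/lo=np.percentile(ch,60)/" fit.py; python3 m.py | head -6
```

```text
green0 [ 0.52059582  0.353015   -0.3       ]
(array([ 0.52465311,  0.35551222, -0.14909086]), np.float64(189.9668759150561))
(array([ 0.52511907,  0.35937143, -0.15278471]), np.float64(72.0449111188002))
(array([ 0.52160461,  0.35320979, -0.15123018]), np.float64(61.636824379044164))
red0 [ 0.53008754 -0.38483862 -0.35      ]
(array([ 0.53427008, -0.3853769 , -0.31639273]), np.float64(36.773131008973294))
```

Emit:
send_rows([
  {"offset": [0, 0, 0], "yaw": -0.1475},
  {"offset": [0, 0, 0], "yaw": -0.1475},
  {"offset": [0, 0, 0], "yaw": -0.1475},
  {"offset": [0, 0, 0], "yaw": -0.1475},
  {"offset": [0, 0, 0], "yaw": -0.1475},
  {"offset": [0, 0, 0], "yaw": -0.1475},
  {"offset": [0, 0, 0], "yaw": -0.1475},
  {"offset": [0, 0, 0], "yaw": -0.1475},
  {"offset": [0, 0, 0], "yaw": -0.1475},
  {"offset": [6, 33, 0], "yaw": 0},
  {"offset": [6, 33, 0], "yaw": 0},
  {"offset": [6, 33, 0], "yaw": 0},
  {"offset": [6, 33, 0], "yaw": 0},
  {"offset": [6, 33, 20], "yaw": 0},
  {"offset": [6, 33, 30], "yaw": 0},
  {"offset": [7, 34, 30], "yaw": 0},
  {"offset": [0, 0, 24], "yaw": 0},
  {"offset": [0, 0, 0], "yaw": 0},
  {"offset": [0, 0, 0], "yaw": 0},
], hand=0.45)

```text
time: 10.65
tool_pos: [0.4552, 0.3666, 0.1479]
tool_rot: [-3.14, -0.002, 2.989]
contact_force: [0.1, -0.2, 1.1]
opening: 0.0507
grip_force: 0.0
```

```bash
python3 - <<'E'
from g import *
print(rel((.4553,.3676,.048),2.99))
s=read_camera('scene'); cv2.imwrite('pics/s4.png',cv2.resize(s[230:340,350:470],None,fx=4,fy=4,interpolation=cv2.INTER_CUBIC)[:,:,::-1])
E
```

```text
10.65 [0.4552 0.3666 0.1479] [-3.140e+00 -2.000e-03  2.989e+00] [ 0.55  0.55  1.5   0.    1.1  -0.87] [ 0.1 -0.2  1.1] 0.0507
('yaw', np.float64(-0.0008541386861593558), 'offs', array([ 0. ,  1. , 99.9]))
```

View pics/s4.png

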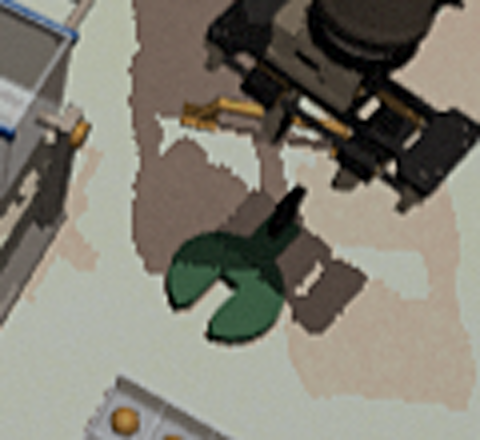

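The green fin lies between the open fingers in the picture, and the handle and compartment tray are clear. Descending and gripping.

Emit:
send_rows([
  {"offset": [0, 1, 30], "yaw": 0},
  {"offset": [0, 0, 30], "yaw": 0},
  {"offset": [0, 0, 25], "yaw": 0},
  {"offset": [0, 0, 14], "yaw": 0},
  {"offset": [0, 0, 0], "yaw": 0},
  {"offset": [0, 0, 0], "yaw": 0},
])

```text
time: 11.3
tool_pos: [0.4567, 0.3683, 0.0511]
tool_rot: [3.14, 0.002, 2.989]
contact_force: [-0.2, -0.8, 0.4]
opening: 0.0505
grip_force: 0.0
```

Emit:
send_rows([
  {"offset": [0, 0, 0], "yaw": 0},
  {"offset": [0, 0, 0], "yaw": 0},
  {"offset": [0, 0, 0], "yaw": 0},
  {"offset": [0, 0, 0], "yaw": 0},
  {"offset": [0, 0, 0], "yaw": 0},
  {"offset": [0, 0, 0], "yaw": 0},
], hand=1, squeeze=60)

```text
time: 11.9
tool_pos: [0.4557, 0.3679, 0.0498]
tool_rot: [-3.141, 0.0, 2.989]
contact_force: [-2.2, -0.7, -0.6]
opening: 0.0097
grip_force: 59.8
```

Emit:
send_rows([
  {"offset": [0, 0, -10], "yaw": 0},
  {"offset": [0, 0, -20], "yaw": 0},
  {"offset": [0, 0, -35], "yaw": 0},
  {"offset": [0, 0, -35], "yaw": 0},
  {"offset": [0, 0, -35], "yaw": 0},
  {"offset": [0, 0, -35], "yaw": 0},
  {"offset": [0, 0, -30], "yaw": 0},
  {"offset": [0, 0, -20], "yaw": 0},
  {"offset": [0, 0, 0], "yaw": 0},
])

```text
time: 12.8
tool_pos: [0.4565, 0.3687, 0.2731]
tool_rot: [3.138, 0.004, 2.989]
contact_force: [0.4, 1.0, -3.1]
opening: 0.0096
grip_force: 59.9
```

Emit:
send_rows([
  {"offset": [0, 0, 0], "yaw": 0.1125},
  {"offset": [0, 0, 0], "yaw": 0.1125},
  {"offset": [0, 0, 0], "yaw": 0.1125},
  {"offset": [0, 0, 0], "yaw": 0.1125},
  {"offset": [-10, -14, 0], "yaw": 0},
  {"offset": [-19, -26, 0], "yaw": 0},
  {"offset": [-21, -29, 0], "yaw": 0},
  {"offset": [-21, -29, 0], "yaw": 0},
  {"offset": [-21, -29, 0], "yaw": 0},
  {"offset": [-21, -29, 0], "yaw": 0},
  {"offset": [-21, -29, 0], "yaw": 0},
  {"offset": [-21, -29, 0], "yaw": 0},
  {"offset": [-21, -29, 0], "yaw": 0},
  {"offset": [-21, -29, 0], "yaw": 0},
  {"offset": [-21, -29, 0], "yaw": 0},
  {"offset": [-21, -29, 0], "yaw": 0},
  {"offset": [-16, -22, 0], "yaw": 0},
  {"offset": [-8, -10, 0], "yaw": 0},
  {"offset": [0, 0, 0], "yaw": 0},
])

```text
time: 14.7
tool_pos: [0.4669, -0.0802, 0.2686]
tool_rot: [-3.141, -0.002, 2.537]
contact_force: [-0.1, -0.1, -3.2]
opening: 0.0098
grip_force: 59.9
```

Emit:
send_rows([
  {"offset": [0, 0, 25], "yaw": 0},
  {"offset": [0, 0, 30], "yaw": 0},
  {"offset": [0, 0, 30], "yaw": 0},
  {"offset": [0, 0, 20], "yaw": 0},
  {"offset": [0, 0, 0], "yaw": 0},
  {"offset": [0, 0, 0], "yaw": 0},
])

```text
time: 15.3
tool_pos: [0.4674, -0.0783, 0.1649]
tool_rot: [3.141, -0.001, 2.54]
contact_force: [0.4, -0.2, -2.6]
opening: 0.0097
grip_force: 59.9
```

```bash
cat > look.py <<'E'
from g import *
import sys
n,l,t,w,h,F,name=sys.argv[1],*map(int,sys.argv[2:7]),sys.argv[7]
im=read_camera(n)[t:t+h,l:l+w]; im=np.clip(im*1.4,0,255).astype(np.uint8); cv2.imwrite('pics/'+name+'.png',cv2.resize(im,None,fx=F,fy=F,interpolation=cv2.INTER_CUBIC)[:,:,::-1])
E
python3 look.py scene 215 165 130 100 6 s5
```

```text
15.3 [ 0.4674 -0.0783  0.1649] [ 3.141e+00 -1.000e-03  2.540e+00] [-0.33  0.35  1.79  0.    1.01 -1.3 ] [ 0.4 -0.2 -2.6] 0.0097
```

View pics/s5.png

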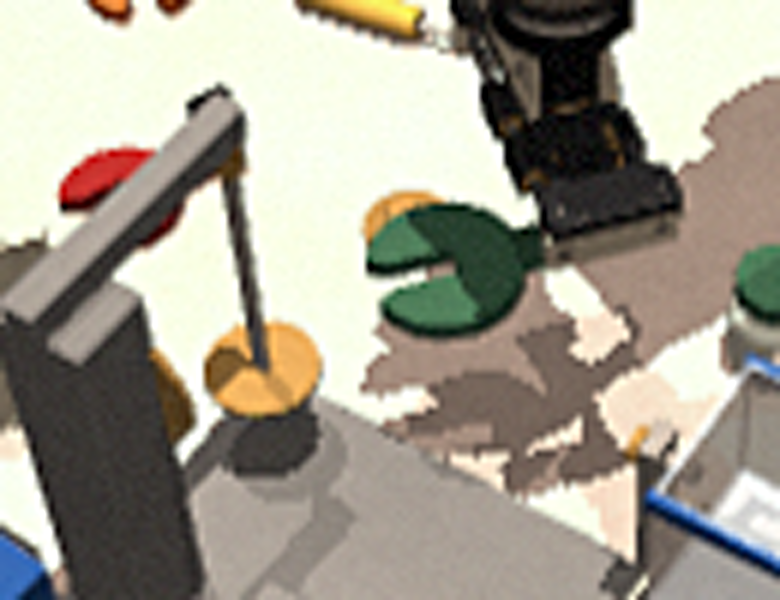

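The disc is held level, its slot facing the rod at about (255,350) in the crop, and the pan is clear below. Lowering and sliding in.

Emit:
send_rows([
  {"offset": [0, 0, 10], "yaw": 0},
  {"offset": [0, 0, 10], "yaw": 0},
  {"offset": [-15, 0, 0], "yaw": 0},
  {"offset": [-20, 0, 0], "yaw": 0},
  {"offset": [-20, 0, 0], "yaw": 0},
  {"offset": [-15, 0, 0], "yaw": 0},
  {"offset": [-10, 0, 0], "yaw": 0},
  {"offset": [0, 0, 0], "yaw": 0},
])

```text
time: 16.15
tool_pos: [0.5339, -0.1252, 0.1442]
tool_rot: [3.141, 0.0, 2.539]
contact_force: [-0.1, 0.2, -2.9]
opening: 0.0098
grip_force: 59.9
```

```bash
python3 look.py scene 225 165 120 100 6 s6
```

```text
16.15 [ 0.5339 -0.1252  0.1442] [3.141 0.    2.539] [-0.37  0.49  1.61  0.    1.04 -1.34] [-0.1  0.2 -2.9] 0.0098
```

View pics/s6.png

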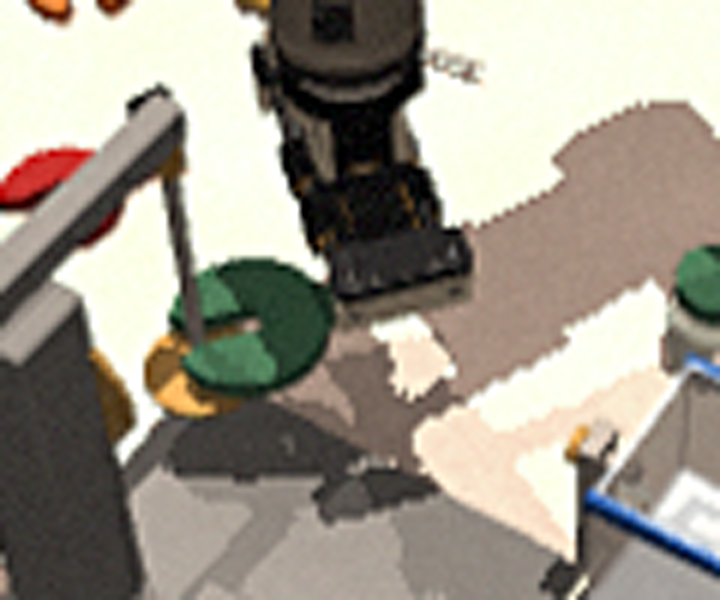

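The rod is inside the slot mouth at about (192,330). Continuing slowly.

Emit:
send_rows([
  {"offset": [-8, 0, 0], "yaw": 0},
  {"offset": [-8, 0, 0], "yaw": 0},
  {"offset": [-7, 0, 0], "yaw": 0},
  {"offset": [-4, 0, 0], "yaw": 0},
  {"offset": [0, 0, 0], "yaw": 0},
])

```text
time: 16.7
tool_pos: [0.556, -0.1402, 0.1446]
tool_rot: [3.141, 0.0, 2.539]
contact_force: [-1.2, -0.5, -3.3]
opening: 0.0099
grip_force: 59.9
```

Emit:
send_rows([
  {"offset": [-2, 0, 0], "yaw": 0},
  {"offset": [-2, 0, 0], "yaw": 0},
  {"offset": [0, 0, 0], "yaw": 0},
  {"offset": [0, 0, 0], "yaw": 0},
])

```text
time: 17.1
tool_pos: [0.5588, -0.142, 0.1447]
tool_rot: [3.141, -0.0, 2.539]
contact_force: [-0.5, -0.2, -3.7]
opening: 0.01
grip_force: 59.9
```

Emit:
send_rows([
  {"offset": [-2, 0, 0], "yaw": 0},
  {"offset": [-2, 0, 0], "yaw": 0},
  {"offset": [0, 0, 0], "yaw": 0},
  {"offset": [0, 0, 0], "yaw": 0},
])

```text
time: 17.5
tool_pos: [0.5604, -0.1431, 0.1438]
tool_rot: [-3.141, -0.006, 2.54]
contact_force: [-5.0, 3.3, -2.0]
opening: 0.0099
grip_force: 59.9
```

Emit:
send_rows([
  {"offset": [1.5, 0, 0], "yaw": 0},
  {"offset": [0, 0, 5], "yaw": 0},
  {"offset": [0, 0, 5], "yaw": 0},
  {"offset": [0, 0, 4], "yaw": 0},
  {"offset": [0, 0, 2], "yaw": 0},
  {"offset": [0, 0, 0], "yaw": 0},
])

```text
time: 18.1
tool_pos: [0.5602, -0.143, 0.1283]
tool_rot: [-3.141, -0.002, 2.539]
contact_force: [-5.0, 3.7, -0.7]
opening: 0.0097
grip_force: 59.9
```

Emit:
send_rows([
  {"offset": [0, 0, 2], "yaw": 0},
  {"offset": [0, 0, 2], "yaw": 0},
  {"offset": [0, 0, 1], "yaw": 0},
  {"offset": [0, 0, 0], "yaw": 0},
  {"offset": [0, 0, 0], "yaw": 0},
])

```text
time: 18.6
tool_pos: [0.5602, -0.143, 0.1236]
tool_rot: [-3.141, -0.002, 2.539]
contact_force: [-4.4, 3.0, 0.4]
opening: 0.0096
grip_force: 59.9
```

Emit:
send_rows([
  {"offset": [1.5, 0, 0], "yaw": 0},
  {"offset": [0.5, 0, 0.5], "yaw": 0},
  {"offset": [0, 0, 0], "yaw": 0},
])

```text
time: 18.9
tool_pos: [0.5599, -0.1428, 0.1237]
tool_rot: [3.141, 0.002, 2.539]
contact_force: [-0.7, 0.3, -0.6]
opening: 0.0097
grip_force: 59.9
```

Emit:
send_rows([
  {"offset": [0, 0, 0], "yaw": 0},
  {"offset": [0, 0, 0], "yaw": 0},
  {"offset": [0, 0, 0], "yaw": 0},
  {"offset": [0, 0, 0], "yaw": 0},
], hand=0.72)

```text
time: 19.3
tool_pos: [0.5594, -0.1425, 0.1233]
tool_rot: [3.141, 0.0, 2.539]
contact_force: [-0.3, -0.7, 0.4]
opening: 0.0254
grip_force: 0.0
```

Emit:
send_rows([
  {"offset": [10, 0, 0], "yaw": 0},
  {"offset": [20, 0, 0], "yaw": 0},
  {"offset": [25, 0, 0], "yaw": 0},
  {"offset": [25, 0, -20], "yaw": 0},
  {"offset": [20, 0, -40], "yaw": 0},
  {"offset": [0, 0, -40], "yaw": 0},
  {"offset": [0, 0, -20], "yaw": 0},
  {"offset": [0, 0, 0], "yaw": 0},
])

```text
time: 20.1
tool_pos: [0.4777, -0.0857, 0.2464]
tool_rot: [3.14, 0.006, 2.54]
contact_force: [0.3, -0.4, -1.0]
opening: 0.0258
grip_force: 0.0
```

```bash
python3 - <<'E'
from g import *
ims={n:read_camera(n) for n in('top','scene')}
for n in ims: cv2.imwrite(f'pics/{n}5.png',ims[n][:,:,::-1])
print('red',fit(ims,{'top':(410,168,452,220)},'r',np.array([.534,-.385,-.3]),40))
print('green',fit(ims,{'scene':(225,195,295,250)},'g',np.array([.617,-.18,-.6]),46,.074))
for n in ims: print(n,[ (round(q['conf'],2),q['extent']) for q in models.regions_of(n,'wide')])
a=cv2.resize(ims['top'][125:215,330:470],None,fx=4,fy=4,interpolation=cv2.INTER_CUBIC); b=cv2.resize(ims['scene'][165:265,215:315],None,fx=5,fy=5,interpolation=cv2.INTER_CUBIC)
b=cv2.resize(b,(238,238)) if 0 else b[:360,:]
a=cv2.resize(a,(300,193)); c=np.zeros((360,800,3),np.uint8); c[:193,:300]=a; c[:,300:]=b
cv2.imwrite('pics/c5.png',np.clip(c*1.4,0,255).astype(np.uint8)[:,:,::-1])
E
```

```text
20.1 [ 0.4777 -0.0857  0.2464] [3.14  0.006 2.54 ] [-0.34  0.27  1.64  0.    1.22 -1.3 ] [ 0.3 -0.4 -1. ] 0.0258
red (array([ 0.5347853 , -0.38554196, -0.3172516 ]), np.float64(36.185213953971946))
green (array([ 0.61768887, -0.18555858, -0.57271683]), np.float64(111.0687450070007))
top [(0.93, [209.2, 259.0, 242.2, 299.5]), (0.74, [365.7, 142.1, 373.6, 158.8]), (0.68, [353.4, 144.0, 382.5, 164.3]), (0.66, [235.4, 151.2, 285.6, 200.5])]
scene [(0.85, [246.4, 207.2, 283.4, 237.4]), (0.64, [407.9, 215.7, 433.6, 246.3])]
```

View pics/c5.png

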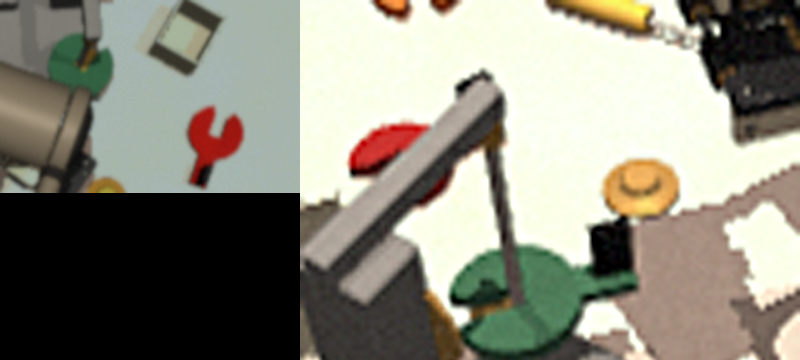

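Green lies flat on the pan with the rod at its slot end, and its fin points to the left of the robot. Next the red disc, refitted at (0.5345, -0.3855, -0.317).

Emit:
send_rows([
  {"offset": [0, 0, 0], "yaw": -0.1425},
  {"offset": [0, 0, 0], "yaw": -0.1425},
  {"offset": [-9, -30, 0], "yaw": 0},
  {"offset": [-9, -30, 0], "yaw": 0},
  {"offset": [-9, -30, 0], "yaw": 0},
  {"offset": [-9, -30, 0], "yaw": 0},
  {"offset": [-9, -30, 0], "yaw": 0},
  {"offset": [-9, -30, 20], "yaw": 0},
  {"offset": [-9, -30, 25], "yaw": 0},
  {"offset": [-9, -30, 25], "yaw": 0},
  {"offset": [-5, -27, 28], "yaw": 0},
  {"offset": [0, 0, 0], "yaw": 0},
  {"offset": [0, 0, 0], "yaw": 0},
], hand=0.45)

```text
time: 21.6
tool_pos: [0.4658, -0.363, 0.1432]
tool_rot: [3.139, -0.004, 2.823]
contact_force: [1.1, 0.3, 0.4]
opening: 0.0508
grip_force: 0.0
```

```bash
python3 - <<'E'
from g import *
print(rel((.468,-.3637,.049),2.825))
E
```

```text
21.6 [ 0.4658 -0.363   0.1432] [ 3.139 -0.004  2.823] [-0.79  0.56  1.48  0.    1.1  -2.04] [1.1 0.3 0.4] 0.0508
('yaw', np.float64(-0.002086118090891098), 'offs', array([-2.3, -0. , 94.2]))
```

Emit:
send_rows([
  {"offset": [-2, 0, 30], "yaw": 0},
  {"offset": [0, 0, 30], "yaw": 0},
  {"offset": [0, 0, 24], "yaw": 0},
  {"offset": [0, 0, 12], "yaw": 0},
  {"offset": [0, 0, 0], "yaw": 0},
  {"offset": [0, 0, 0], "yaw": 0},
])

```text
time: 22.2
tool_pos: [0.4694, -0.3641, 0.0504]
tool_rot: [-3.141, 0.002, 2.825]
contact_force: [-0.2, -0.4, -0.2]
opening: 0.0506
grip_force: 0.0
```

Emit:
send_rows([
  {"offset": [0, 0, 0], "yaw": 0},
  {"offset": [0, 0, 0], "yaw": 0},
  {"offset": [0, 0, 0], "yaw": 0},
  {"offset": [0, 0, 0], "yaw": 0},
  {"offset": [0, 0, 0], "yaw": 0},
  {"offset": [0, 0, 0], "yaw": 0},
], hand=1, squeeze=60)

```text
time: 22.8
tool_pos: [0.4686, -0.3641, 0.0492]
tool_rot: [3.142, 0.0, 2.824]
contact_force: [0.2, -1.9, -0.5]
opening: 0.0099
grip_force: 59.9
```

Emit:
send_rows([
  {"offset": [0, 0, -10], "yaw": 0},
  {"offset": [0, 0, -20], "yaw": 0},
  {"offset": [0, 0, -30], "yaw": 0},
  {"offset": [0, 0, -30], "yaw": 0},
  {"offset": [0, 0, -20], "yaw": 0},
  {"offset": [0, 0, -10], "yaw": 0},
  {"offset": [0, 0, 0], "yaw": 0},
  {"offset": [0, 0, 0], "yaw": 0},
])

```text
time: 23.6
tool_pos: [0.4682, -0.3636, 0.1682]
tool_rot: [3.141, -0.002, 2.824]
contact_force: [-1.0, -0.2, -2.0]
opening: 0.0095
grip_force: 59.9
```

Emit:
send_rows([
  {"offset": [0, 0, 0], "yaw": -0.148},
  {"offset": [0, 0, 0], "yaw": -0.148},
  {"offset": [0, 0, 0], "yaw": -0.148},
  {"offset": [0, 0, 0], "yaw": -0.148},
  {"offset": [0, 0, 0], "yaw": -0.148},
  {"offset": [0, 0, 0], "yaw": -0.148},
  {"offset": [0, 0, 0], "yaw": -0.148},
  {"offset": [-15, 10, 0], "yaw": 0},
  {"offset": [-16, 10, 0], "yaw": 0},
  {"offset": [-16, 10, 0], "yaw": 0},
  {"offset": [-15, 9.5, 0], "yaw": 0},
  {"offset": [0, 0, 10], "yaw": 0},
  {"offset": [0, 0, 8], "yaw": 0},
  {"offset": [0, 0, 0], "yaw": 0},
  {"offset": [0, 0, 0], "yaw": 0},
])

```text
time: 25.1
tool_pos: [0.489, -0.2939, 0.1507]
tool_rot: [3.141, -0.0, -2.424]
contact_force: [-0.8, 0.6, -2.2]
opening: 0.0096
grip_force: 59.9
```

```bash
python3 - <<'E'
from g import *
a_=a
print(rel((.617+.07*np.cos(a_),-.181+.07*np.sin(a_),.149)))
im=read_camera('top'); s=read_camera('scene')
x=cv2.resize(im[125:215,330:450],None,fx=3.3,fy=3.3,interpolation=cv2.INTER_CUBIC); y=cv2.resize(s[165:255,215:315],None,fx=4,fy=4,interpolation=cv2.INTER_CUBIC)
c=np.zeros((360,800,3),np.uint8); c[:297,:396]=x; c[:,400:]=y
cv2.imwrite('pics/c6.png',np.clip(c*1.4,0,255).astype(np.uint8)[:,:,::-1])
c0=np.array([*(p[:2]-.07*np.array([np.cos(a_),np.sin(a_)])),a_-np.pi]); print(c0)
for n,bx in {'top':(350,130,440,205),'scene':(220,170,300,240)}.items(): print(n,fit({n:np.array(im if n=='top' else s)},{n:bx},'r',c0,40,p[2]-.049))
E
```

```text
25.1 [ 0.489  -0.2939  0.1507] [ 3.141 -0.    -2.424] [-0.68  0.52  1.54 -0.    1.09 -2.96] [-0.8  0.6 -2.2] 0.0096
('yaw', None, 'offs', array([-100.7,    0.8,    1.7]))
[ 0.54172281 -0.24783169 -5.56550126]
top (array([ 0.5447092 , -0.24001163, -5.77801998]), np.float64(243.34242139638727))
scene (array([ 0.54304538, -0.24940711, -5.59387533]), np.float64(232.30955341742407))
```

View pics/c6.png

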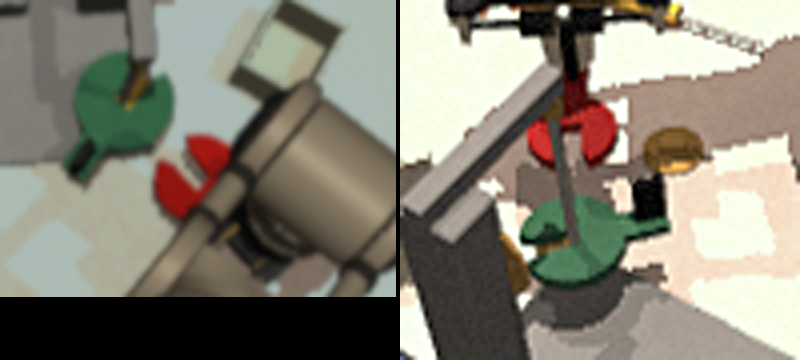

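The red disc is level with its slot facing the rod, and the green disc is still seated on the pan. Sliding in.

Emit:
send_rows([
  {"offset": [-10, 0.5, 1], "yaw": 0},
  {"offset": [-15, 0, 0], "yaw": 0},
  {"offset": [-20, 0, 0], "yaw": 0},
  {"offset": [-15, 0, 0], "yaw": 0},
  {"offset": [-10, 0, 0], "yaw": 0},
  {"offset": [0, 0, 0], "yaw": 0},
])

```text
time: 25.8
tool_pos: [0.5427, -0.2457, 0.1501]
tool_rot: [-3.142, 0.0, -2.421]
contact_force: [0.6, -0.3, -1.7]
opening: 0.0095
grip_force: 59.9
```

Emit:
send_rows([
  {"offset": [-8, 0, 0], "yaw": 0},
  {"offset": [-8, 0, 0], "yaw": 0},
  {"offset": [-6, 0, 0], "yaw": 0},
  {"offset": [-4, 0, 0], "yaw": 0},
  {"offset": [0, 0, 0], "yaw": 0},
  {"offset": [0, 0, 0], "yaw": 0},
])

```text
time: 26.4
tool_pos: [0.5611, -0.2299, 0.1501]
tool_rot: [3.141, -0.0, -2.423]
contact_force: [-0.2, 0.1, -2.5]
opening: 0.0095
grip_force: 59.9
```

Emit:
send_rows([
  {"offset": [-2, 0, 0], "yaw": 0},
  {"offset": [-2, 0, 0], "yaw": 0},
  {"offset": [-1, 0, 0], "yaw": 0},
  {"offset": [0, 0, 0], "yaw": 0},
  {"offset": [0, 0, 0], "yaw": 0},
])

```text
time: 26.9
tool_pos: [0.5649, -0.2266, 0.1502]
tool_rot: [3.142, 0.0, -2.423]
contact_force: [1.1, -0.2, -1.9]
opening: 0.01
grip_force: 59.9
```

Emit:
send_rows([
  {"offset": [-1, 0, 0], "yaw": 0},
  {"offset": [-1, 0, 0], "yaw": 0},
  {"offset": [0, 0, 0], "yaw": 0},
  {"offset": [0, 0, 0], "yaw": 0},
])

```text
time: 27.3
tool_pos: [0.5655, -0.2261, 0.15]
tool_rot: [3.141, -0.002, -2.423]
contact_force: [-4.3, -3.7, -3.3]
opening: 0.0099
grip_force: 59.9
```

Emit:
send_rows([
  {"offset": [2, 0, 0], "yaw": 0},
  {"offset": [0, 0, 4], "yaw": 0},
  {"offset": [0, 0, 4], "yaw": 0},
  {"offset": [0, 0, 3], "yaw": 0},
  {"offset": [0, 0, 2], "yaw": 0},
  {"offset": [0, 0, 0], "yaw": 0},
  {"offset": [0, 0, 0], "yaw": 0},
])

```text
time: 28.0
tool_pos: [0.565, -0.2266, 0.1372]
tool_rot: [3.142, 0.0, -2.423]
contact_force: [0.1, -0.4, -1.4]
opening: 0.0098
grip_force: 59.9
```

Emit:
send_rows([
  {"offset": [0, 0, 1.5], "yaw": 0},
  {"offset": [0, 0, 1.5], "yaw": 0},
  {"offset": [0, 0, 0], "yaw": 0},
  {"offset": [0, 0, 0], "yaw": 0},
])

```text
time: 28.4
tool_pos: [0.5651, -0.2267, 0.1343]
tool_rot: [-3.141, 0.0, -2.423]
contact_force: [-0.6, -0.7, -0.2]
opening: 0.0095
grip_force: 59.9
```

Emit:
send_rows([
  {"offset": [0, 0, 0.5], "yaw": 0},
  {"offset": [0, 0, 0], "yaw": 0},
])

```text
time: 28.6
tool_pos: [0.5651, -0.2267, 0.1338]
tool_rot: [-3.141, 0.0, -2.423]
contact_force: [-0.0, -0.4, -0.7]
opening: 0.0101
grip_force: 59.9
```

Emit:
send_rows([
  {"offset": [0, 0, 0], "yaw": 0},
  {"offset": [0, 0, 0], "yaw": 0},
  {"offset": [0, 0, 0], "yaw": 0},
  {"offset": [0, 0, 0], "yaw": 0},
  {"offset": [0, 0, 0], "yaw": 0},
], hand=0.72)

```text
time: 29.1
tool_pos: [0.5649, -0.2266, 0.1337]
tool_rot: [3.142, 0.0, -2.423]
contact_force: [-0.6, 0.7, -0.4]
opening: 0.0258
grip_force: 0.0
```

Emit:
send_rows([
  {"offset": [10, 0, 0], "yaw": 0},
  {"offset": [20, 0, 0], "yaw": 0},
  {"offset": [25, 0, 0], "yaw": 0},
  {"offset": [25, 0, -20], "yaw": 0},
  {"offset": [20, 0, -30], "yaw": 0},
  {"offset": [20, 0, -30], "yaw": 0},
  {"offset": [20, 0, 0], "yaw": 0},
  {"offset": [20, -20, 0], "yaw": 0},
  {"offset": [10, -30, 0], "yaw": 0},
  {"offset": [0, -30, 0], "yaw": 0},
  {"offset": [0, -30, 0], "yaw": 0},
  {"offset": [0, -20, 0], "yaw": 0},
  {"offset": [0, 0, 0], "yaw": 0},
  {"offset": [0, 0, 0], "yaw": 0},
])

```text
time: 30.5
tool_pos: [0.5218, -0.4363, 0.213]
tool_rot: [3.14, -0.0, -2.423]
contact_force: [-0.1, -0.8, -0.2]
opening: 0.0257
grip_force: 0.0
```

```bash
python3 - <<'E'
from g import *
im=read_camera('top').astype(float); s=read_camera('scene').astype(float)
for n,I,bx in (('top',im,(340,130,450,215)),('scene',s,(220,165,300,255))):
    cv2.imwrite(f'pics/{n}9.png',I[:,:,::-1])
    print(n,'red',fit({n:I},{n:bx},'r',np.array([.617,-.181,.72]),40,.084),'green',fit({n:I},{n:bx},'g',np.array([.617,-.181,-.6]),46,.07))
    l,t,r,b=bx; q=I[t:b,l:r]
    for nm,m,z in (('red',(q[:,:,0]-q[:,:,1]>60)&(q[:,:,1]<70),.098),('green',q[:,:,1]-q[:,:,0]>20,.084)):
        k,lab,st,ce=cv2.connectedComponentsWithStats(m.astype(np.uint8)); i=1+st[1:,4].argmax() if k>1 else 0; print(nm,st[i],px2w(n,ce[i][0]+l,ce[i][1]+t,z).round(3))
E
```

```text
30.5 [ 0.5218 -0.4363  0.213 ] [ 3.14  -0.    -2.423] [-0.81  0.66  1.09 -0.    1.39 -3.1 ] [-0.1 -0.8 -0.2] 0.0257
top red (array([ 0.6178589 , -0.17868317,  0.72768731]), np.float64(78.65540576522412)) green (array([ 0.69224637, -0.24258838, -0.08490035]), np.float64(2183.668167712741))
red [ 14  17  30  31 374] [ 0.599 -0.184  0.098]
green [13 34 19 15 62] [ 0.571 -0.158  0.084]
scene red (array([ 0.61735263, -0.18346829,  0.72942876]), np.float64(185.4747627099328)) green (array([ 0.59334747, -0.15709587, -1.24273234]), np.float64(1048.8033843153514))
red [ 38  40  12  27 162] [ 0.6   -0.174  0.098]
green [ 28  54  34  17 115] [ 0.618 -0.156  0.084][ WARN:0@2.495] global loadsave.cpp:1063 imwrite_ Unsupported depth image for selected encoder is fallbacked to CV_8U.
```

```bash
python3 -c "
from cell import ticket; print(ticket.hand_in())"
```

```text
the job is handed in; nothing more can be done
None
```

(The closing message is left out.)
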